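# Close a membrane cell on its dowels and hold it shut

## Task

Two membrane cells of the analyser have been cleaned: pick out the cover whose dowel holes match the lower half standing on the grey mat, and set it on that half's two dowels, larger hole on larger dowel. Press it down against the sprung disc until the two faces meet, and finish while still holding it pressed shut, so that a colleague can put in the clamp screws. Leave the other covers and everything else where they are.

Things in the scene. Friction and masses are not known exactly. Their poses are not given: they have to be found in the camera images.
- cell_a_face (a point): Centre of the flat top face, 38 mm above the bench, of an aluminium lower half, 120 x 56 mm, fixed, on rubber feet, on the mat or clear of it. Two taper-nosed dowels stand 13 mm up from the face, 12 mm thick at x = +44, 8 mm at x = -44 (y = 0): its cover fits one way round, with 1 mm play round each dowel. x: towards the thicker dowel, z up. The sprung disc in the middle is 32 mm wide.
- cell_b_face (a point): Centre of the flat top face, 38 mm above the bench, of an aluminium lower half, 96 x 56 mm, fixed, on rubber feet, on the mat or clear of it. Two taper-nosed dowels stand 13 mm up from the face, 12 mm thick at x = +32, 8 mm at x = -32 (y = 0): its cover fits one way round, with 1 mm play round each dowel. x: towards the thicker dowel, z up. The sprung disc in the middle is 32 mm wide.
- puck_a (a joint): Sprung white disc in the 120 mm lower half: how far it is pressed in, m. 0 = 4 mm proud of the face (a cover's weight does not move it), about 0.004 = flush, faces met. It gives from about 4 N and takes about 10 N when flush, the cover's weight included.
- puck_b (a joint): Sprung white disc in the 96 mm lower half: how far it is pressed in, m. 0 = 4 mm proud of the face (a cover's weight does not move it), about 0.004 = flush, faces met. It gives from about 4 N and takes about 10 N when flush, the cover's weight included.
- mat: Plain grey bench mat, 130 x 200 x 2 mm, fixed; one of the two lower halves stands on it, the other stands to the right, clear of it. Origin: centre of its underside. Two loose chrome clamp screws lie on its edge nearest the robot. A fume extraction hood hangs at the back right, near x = 0.72, y = -0.24, from about 0.55 m up: swing past it with the arm drawn in.
- cover_a_grip (a point): Point to grip the 120 mm cover with both holes on its centre line: on its axis, 36 mm above its underside, inside the white port block on its top. The block's flat sides, 30 mm apart in y and 42 mm long in x, rise from 14 to 48 mm above the underside; two small steel fittings on it reach 56 mm. Close the fingers along y. Axes as the cover's.
- cover_b_grip (a point): Point to grip the 96 mm cover with both holes on its centre line: on its axis, 36 mm above its underside, inside the white port block on its top. The block's flat sides, 30 mm apart in y and 42 mm long in x, rise from 14 to 48 mm above the underside; two small steel fittings on it reach 56 mm. Close the fingers along y. Axes as the cover's.
- cover_c_grip (a point): Point to grip the 120 mm cover with holes on a diagonal: on its axis, 36 mm above its underside, inside the white port block on its top. The block's flat sides, 30 mm apart in y and 42 mm long in x, rise from 14 to 48 mm above the underside; two small steel fittings on it reach 56 mm. Close the fingers along y. Axes as the cover's.
- cover_a_face (a point): Centre of the underside of a white plastic cell cover: plate 120 x 56 x 14 mm with two through holes, 14 mm wide at (x, y) = (+44, 0) mm and 10 mm wide at (-44, 0) mm, both on the centre line. Loose on the bench, underside down, 0.15 to 0.3 kg. x: along the length towards the larger hole, z up.
- cover_b_face (a point): Centre of the underside of a white plastic cell cover: plate 96 x 56 x 14 mm with two through holes, 14 mm wide at (x, y) = (+32, 0) mm and 10 mm wide at (-32, 0) mm, both on the centre line. Loose on the bench, underside down, 0.15 to 0.3 kg. x: along the length towards the larger hole, z up.
- cover_c_face (a point): Centre of the underside of a white plastic cell cover: plate 120 x 56 x 14 mm with two through holes, 14 mm wide at (x, y) = (+44, +13) mm and 10 mm wide at (-44, -13) mm, on a diagonal; its own lower half is not here. Loose on the bench, underside down, 0.15 to 0.3 kg. x: along the length towards the larger hole, z up.
- clamp_screw_l: Loose chrome clamp screw, 27 x 27 x 17 mm, on the mat; leave it. Origin at its underside.
- clamp_screw_r: The other clamp screw, 27 x 27 x 17 mm, on the mat; leave it. Origin at its underside.
- vial: Loose capped glass vial, 24 mm across, 56 mm high, standing at the front, right of the mat; leave it. Origin at the underside.
Not all that is in view belongs to the job. Leave any brown look-alike of the part that bears cover_b_grip alone.

How it is judged:
On the way, in this order (a step that is already met when the one before it is completed fails the run):
1. the matching cover is lifted off the bench (((horizontal distance between cell_a_face and mat below 0.05 m and height (world z) of cover_a_face above 0.03 m) or (horizontal distance between cell_b_face and mat below 0.05 m and height (world z) of cover_b_face above 0.03 m))), for 0.1 s.
2. it is on both dowels of the lower half on the mat (((horizontal distance between cell_a_face and mat below 0.05 m and horizontal distance between cover_a_face and cell_a_face below 0.005 m and z of cover_a_face in the frame of cell_a_face between -0.003 and 0.009 m and angle between the x axis of cover_a_face and the x axis of cell_a_face, either way round below 0.1 rad) or (horizontal distance between cell_b_face and mat below 0.05 m and horizontal distance between cover_b_face and cell_b_face below 0.005 m and z of cover_b_face in the frame of cell_b_face between -0.003 and 0.009 m and angle between the x axis of cover_b_face and the x axis of cell_b_face, either way round below 0.1 rad))), for 0.1 s.
At the end, for the whole second after the job is handed in: for the last second: the matching cover is on the dowels of the lower half on the mat (centres within 2.5 mm, turned under 3 and tilted under 2 degrees), faces within 1.5 mm, disc pressed in over 2.5 mm, and the robot touches the cover with over 2 N (((horizontal distance between cell_a_face and mat below 0.05 m and horizontal distance between cover_a_face and cell_a_face below 0.0025 m and z of cover_a_face in the frame of cell_a_face between -0.003 and 0.0015 m and angle between the x axis of cover_a_face and the x axis of cell_a_face, either way round below 0.05 rad and angle between cover_a_face's own z axis and vertical below 0.035 rad and value of joint puck_a above 0.0025 m and contact force between any of the fingers, the arm and cover_a above 2 N) or (horizontal distance between cell_b_face and mat below 0.05 m and horizontal distance between cover_b_face and cell_b_face below 0.0025 m and z of cover_b_face in the frame of cell_b_face between -0.003 and 0.0015 m and angle between the x axis of cover_b_face and the x axis of cell_b_face, either way round below 0.05 rad and angle between cover_b_face's own z axis and vertical below 0.035 rad and value of joint puck_b above 0.0025 m and contact force between any of the fingers, the arm and cover_b above 2 N))); the arm keeps its last pose, push and grip.
It fails at once if a cover that does not belong to the lower half on the mat is moved by more than 40 mm (distance of cover_c_grip from where it was at the start of the episode above 0.04 m or (horizontal distance between cell_a_face and mat below 0.05 m and distance of cover_b_grip from where it was at the start of the episode above 0.04 m) or (horizontal distance between cell_b_face and mat below 0.05 m and distance of cover_a_grip from where it was at the start of the episode above 0.04 m)).
It fails at once if a bystander is moved by more than 40 mm or the vial tipped over (distance of any of clamp_screw_l, clamp_screw_r, vial from where it was at the start of the episode above 0.04 m or angle between vial's own z axis and vertical above 0.6 rad).
It also fails if it takes over 38 s, if anything falls off the work surface, if the arm or the gripper's body presses on something with over 40 N, if the wrist force passes 120 N, or if a joint passes its speed limit or range.

## Robot

A 6-joint arm with a two-finger parallel gripper is mounted at the origin on a cart in front of the work surface, level with it; the furniture and walls round the work are solid. World frame = base frame: x ahead of the robot, y to its left, z up, the work surface at z = 0. Lengths are in m, angles in rad, forces in N, time in s.
With the tool pointing down it reaches from about 0.425 to 0.95 m from the base axis. Payload 3.5 kg.
Tool frame: the origin (TCP) lies at the very end of the fingers, on their centre line; the grasp point (between the pads) lies 19 mm behind it; z points along the fingers, y is the direction in which the jaws open and shut (so a half turn about z gives the same grasp; the last joint's range is limited). The gripper opens to 85 mm and grips with 20 to 120 N. Pads are 22 mm wide; open, the fingers measure 114 mm over their backs; the gripper's body (76 mm by 85 mm) begins 54 mm behind the grasp point. The pads swing forward as they close: fully open they stand 13 mm farther back than shut.
Start: joints at [1.098, 0.286, 1.577, -0, 1.279, -0.15], TCP at [0.214, 0.64, 0.197] pointing down, gripper open.
Joint ranges: [-2.77, 2.77], [-0.9, 2.22], [0.21, 2.48], [-1.53, 4.67], [0.24, 2.81], [-2.84, 2.84]. Speed limits (rad/s): [2.79, 2.79, 3.14, 3.14, 3.14, 3.14].

## Interface

Orientations are given as a unit quaternion [x, y, z, w].
In Python, from plant import ctrl, eyes, ticket gives the robot as it stands.
- The arm moves only by the tool send_rows, never from a script. Its arguments are lists of equal length, an entry for each row: "translation": the shift along the tool's x, y, z in units of 30 mm (1.0 is 30 mm), a list of three; "rotation": the turn, a rotation vector about the tool's x, y, z in units of 5 degrees (1.0 is 5 degrees), a list of three; "grip": the finger opening in mm, from 0 to 85.4. A call has 1 to 5 rows; each row shifts and turns the commanded pose from where the row before left it, along the tool's axes as they then stand; what a row does not reach is not made up. A row lasts 1/8 s, in which the tool goes at most 62.5 mm and 10.7 degrees, less where a joint would pass 70% of its speed; a pose out of reach is approached as far as the arm can. A call is refused whole if a number of a shift passes 1 or a number of a turn 1, either way. A call with a gripper value outside its range is refused whole. The fingers move at their own pace and stop on an object; "squeeze" is the grip in N (left out, the last holds). Time passes only in rows, so rows that do not move let the fingers close. It gives the time, the measured TCP pose, the force and the opening at its end, in the units of the state.
- ctrl.get_state(): the state, without advancing time (a new reading comes with each control period).
- eyes.read_camera(name): name is "scene" or "top" or "wrist"; returns a dict with "image" (420x560x3 uint8, blue, green, red), "mtx" (3x3 intrinsics, pixels), "xyz" and "orientation" of the camera in the world; the wrist camera has in their place "hand_eye" (4x4, takes a point from camera to tool coordinates, whose origin is the TCP and whose axes are the flange's). Camera axes: x right, y down, z forward; pixel columns grow to the right and rows downward; lengths in m; the calibration is good to about 2 mm. The wrist camera is an equidistant fisheye: a pixel r from the principal point sees the ray r / f radians off the axis. A picture is of the moment at which its call begins: read the wrist's pose just before it. There is no depth.
- ticket.sign_off(): hands the job in, once; it reports no verdict.
The state is a dict: "time": time; "qpos": joint angles; "dq": joint speeds; "joint_efforts": joint torques, N m; "eef_pos": TCP position; "tcp_rot": TCP orientation; "contact_force": force on the tool from outside, world axes, zero at the start; "wrist_torque": the same for the moment, N m; "opening": opening from 0.0 (shut) to 1.0 (fully open).
Only numpy, scipy, OpenCV 4.12 (cv2) and the standard library are available. Lean on these libraries where they do the work, as an engineer would, in place of code of your own. Each camera call takes 0.05 s, during which the arm holds its last target. There are 200 camera calls.

## Working session

There is one attempt and no reset: what is moved stays moved. The work goes in short steps, Python scripts to look and compute and a tool call to move; the robot and the scene stay as the last step left them, time stands still between calls to the robot, and variables do not carry over. Pictures are saved under pics/ and viewed, about 8 in all and at most 12, crops included, and the job is handed in when it is done.

Besides the shell and the picture viewer there is one more tool, called after "Call:" as name(argument=value, ...) on one line, values as JSON. send_rows: Moves the arm, as the interface text tells. Its arguments: {"type":"object","properties":{"translation":{"type":"array"},"rotation":{"type":"array"},"grip":{"type":"array"},"squeeze":{"type":"number"}},"required":["translation","rotation","grip"]}

```bash
mkdir -p pics; ls; cat > h.py <<'E'
import numpy as np,cv2
from scipy.spatial.transform import Rotation as R
from plant import ctrl,eyes,ticket
def cam(n):
    s=ctrl.get_state();c=eyes.read_camera(n);c['s']=s;return c
def ray(c,px):
    """pixels (N,2) -> origin, world dirs"""
    px=np.atleast_2d(np.asarray(px,float));K=np.array(c['mtx'])
    x=np.c_[(px[:,0]-K[0,2])/K[0,0],(px[:,1]-K[1,2])/K[1,1]]
    if 'hand_eye' in c:
        T=np.array(c['hand_eye']);r=np.linalg.norm(x,axis=1);s=np.where(r>1e-9,np.sin(r)/np.maximum(r,1e-9),1)
        d=np.c_[x*s[:,None],np.cos(r)]
        W=R.from_quat(c['s']['tcp_rot']).as_matrix()
        return W@T[:3,3]+c['s']['eef_pos'],d@(W@T[:3,:3]).T
    return np.array(c['xyz']),np.c_[x,np.ones(len(x))]@R.from_quat(c['orientation']).as_matrix().T
def onz(c,px,z):
    o,d=ray(c,px);return o+d*((z-o[2])/d[:,2])[:,None]
E
python3 - <<'E'
from h import *
for n in('scene','top','wrist'):
    c=cam(n);cv2.imwrite(f'pics/{n}0.png',c['image']);print(n,c['mtx'],c.get('xyz'),c.get('orientation'),c.get('hand_eye'))
print(ctrl.get_state())
E
```

```text
pics
scene [[440.53055553   0.         279.1916541 ]
 [  0.         440.53055553 209.53929309]
 [  0.           0.           1.        ]] [-0.18968394  0.43132693  0.49161147] [-0.42528791  0.75294409 -0.43740657  0.24674053] None
top [[395.52044749   0.         277.85525859]
 [  0.         395.52044749 210.41628148]
 [  0.           0.           1.        ]] [0.27404316 0.01718569 0.90442653] [-0.69183157  0.71207312 -0.08383023  0.0854017 ] None
wrist [[325.1922621    0.         282.13384513]
 [  0.         325.1922621  210.57897336]
 [  0.           0.           1.        ]] None None [[ 2.70341994e-05 -9.63765455e-01 -2.66751095e-01  6.70755835e-02]
 [ 9.99999955e-01  1.05977313e-04 -2.81547391e-04  1.29293998e-04]
 [ 2.99615213e-04 -2.66751075e-01  9.63765415e-01 -1.76940145e-01]
 [ 0.00000000e+00  0.00000000e+00  0.00000000e+00  1.00000000e+00]]
{'time': 0.15, 'qpos': array([ 1.09797850e+00,  2.87002740e-01,  1.57783052e+00, -1.16600968e-05,
        1.27863281e+00, -1.49983598e-01]), 'dq': array([ 0.00011667, -0.0037245 , -0.00312372,  0.0018723 , -0.00132704,
        0.00089943]), 'joint_efforts': array([ 5.86652295e-04, -4.06605434e+01, -2.93140447e+01, -1.86165930e-04,
        4.00432196e-03, -7.21236660e-06]), 'eef_pos': array([0.21384567, 0.6396207 , 0.19594348]), 'tcp_rot': array([ 1.60715325e-01,  9.87000358e-01, -8.93364777e-04, -2.81686264e-04]), 'contact_force': array([-0.3080962 , -0.13288843,  0.01305035]), 'wrist_torque': array([ 0.01919877, -0.03494054, -0.00981733]), 'opening': 1.0010393657889327}
```

View pics/top0.png

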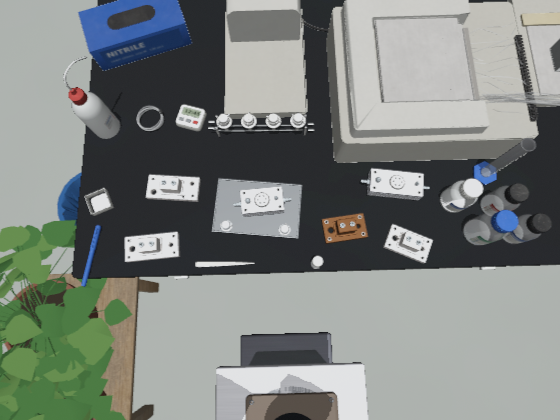

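View pics/scene0.png

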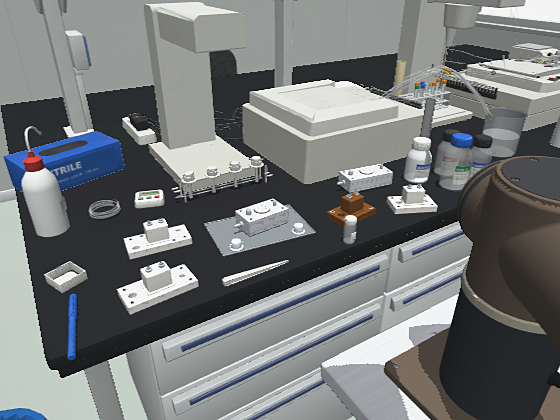

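```bash
python3 - <<'E'
from h import *
c=cam('top');im=c['image']
a=cv2.resize(im[165:255,205:325],None,fx=6,fy=6,interpolation=cv2.INTER_CUBIC)[:290*2,:]
b=cv2.resize(im[215:270,300:450],None,fx=5,fy=5,interpolation=cv2.INTER_CUBIC)
cv2.imwrite('pics/ta.png',a);
o=np.zeros((275+300,750,3),np.uint8);o[:275]=b;o[275:]=cv2.resize(im[170:230,205:355],None,fx=5,fy=5,interpolation=cv2.INTER_CUBIC);cv2.imwrite('pics/tab.png',o)
for n,p,z in(('mat cell',(262,200),.038),('other cell',(397,183),.038),('cov R',(409,243),.014),('L1',(173,187),.014),('L2',(152,247),.014),('vial',(317,262),.05),('brown',(345,228),.03)):print(n,onz(c,p,z)[0].round(3))
# bright blobs
g=cv2.cvtColor(im,cv2.COLOR_BGR2GRAY);m=(g>165).astype(np.uint8)
for k in cv2.findContours(m,cv2.RETR_EXTERNAL,cv2.CHAIN_APPROX_NONE)[0]:
    if 300<cv2.contourArea(k)<3000:
        r=cv2.minAreaRect(k);w=onz(c,cv2.boxPoints(r),.014);print(np.round(r[0]),np.round(r[2]),[np.linalg.norm(w[i]-w[i-1]).round(3) for i in(0,1)])
E
```

```text
mat cell [0.511 0.051 0.038]
other cell [ 0.543 -0.258  0.038]
cov R [ 0.407 -0.279  0.014]
L1 [0.556 0.261 0.014]
L2 [0.415 0.304 0.014]
vial [ 0.366 -0.065  0.05 ]
brown [ 0.443 -0.134  0.03 ]
[151. 246.] 84.0 [np.float64(0.056), np.float64(0.125)]
[408. 243.] 22.0 [np.float64(0.098), np.float64(0.056)]
[172. 187.] 3.0 [np.float64(0.123), np.float64(0.057)]
[399. 182.] 6.0 [np.float64(0.136), np.float64(0.057)]
[190. 116.] 14.0 [np.float64(0.065), np.float64(0.053)]
```

View pics/tab.png

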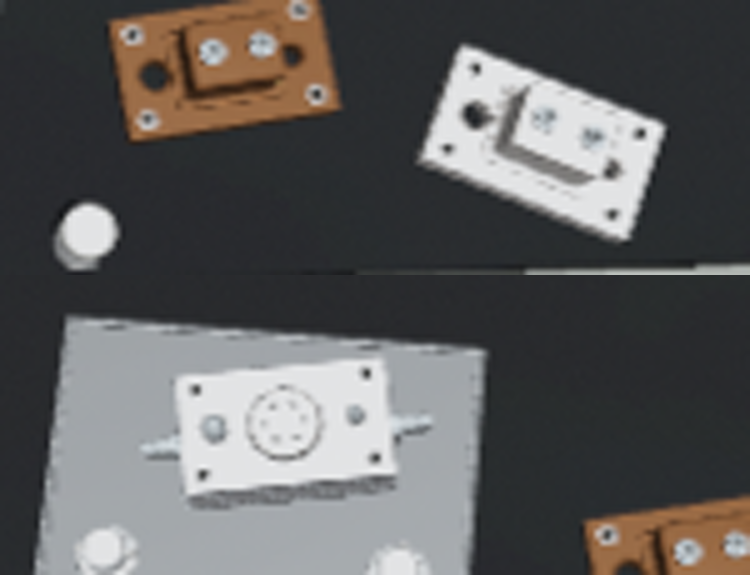

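```bash
cat >> h.py <<'E'
def yaw(s):
    M=R.from_quat(s['tcp_rot']).as_matrix();return np.arctan2(M[1,0],M[0,0])
def plan(p,y,tgt,ty,n):
    """rows (tool units) from pose p,yaw y to tgt,ty in n equal world steps"""
    p=np.array(p,float);tgt=np.array(tgt,float);out=[]
    for i in range(n):
        d=(tgt-p)/(n-i);t=np.array([d[:2]@[np.cos(y),np.sin(y)],d[:2]@[np.sin(y),-np.cos(y)],-d[2]])/.03
        r=-(ty-y)/(n-i)/np.radians(5);t=t.round(2);r=round(r,2)
        p=p+.03*np.array([t[0]*np.cos(y)+t[1]*np.sin(y),t[0]*np.sin(y)-t[1]*np.cos(y),-t[2]]);y-=r*np.radians(5)
        out.append((t.tolist(),r))
    for i in range(0,n,5):
        print([o[0] for o in out[i:i+5]],[[0,0,o[1]] for o in out[i:i+5]],'BAD' if any(max(np.abs(o[0]))>1 or abs(o[1])>1 for o in out[i:i+5]) else '')
    return p,y
E
python3 - <<'E'
from h import *
c=cam('top')
L,S=onz(c,[(395,238),(422.4,248.6)],.014);print('cover',L,S,(L+S)/2,np.linalg.norm(L-S),np.degrees(np.arctan2(*(L-S)[[1,0]])))
yc=np.arctan2(*(L-S)[[1,0]]);m=(L+S)/2
for z in(.038,.051):
    l,s=onz(c,[(247.8,200.6),(276.2,197.6)],z);print('cell',z,(l+s)/2,np.linalg.norm(l-s),np.degrees(np.arctan2(*(l-s)[[1,0]])))
s=ctrl.get_state();y=yaw(s);print(np.degrees(y),s['eef_pos'])
p,y=plan(s['eef_pos'],y,[.47,.2,.22],y+(yc-y)/2,14)
p,y=plan(p,y,[m[0],m[1],.17],yc,14)
E
```

```text
cover [ 0.4194179  -0.24850049  0.014     ] [ 0.39343397 -0.30789728  0.014     ] [ 0.40642593 -0.27819888  0.014     ] 0.06483165125313642 66.3723734320394
cell 0.038 [0.51351043 0.0513316  0.038     ] 0.06483791466726266 94.55374209848229
cell 0.051 [0.50991742 0.05081927 0.051     ] 0.06386507638747435 94.55374209848233
161.50516506598981 [0.21394685 0.6398305  0.19635592]
[[-0.91, -0.8, -0.06], [-0.96, -0.74, -0.06], [-1.0, -0.69, -0.06], [-1.04, -0.63, -0.06], [-1.07, -0.56, -0.05]] [[0, 0, np.float64(0.68)], [0, 0, np.float64(0.68)], [0, 0, np.float64(0.68)], [0, 0, np.float64(0.68)], [0, 0, np.float64(0.68)]] BAD
[[-1.1, -0.5, -0.06], [-1.13, -0.43, -0.05], [-1.16, -0.36, -0.06], [-1.17, -0.3, -0.05], [-1.19, -0.23, -0.06]] [[0, 0, np.float64(0.68)], [0, 0, np.float64(0.68)], [0, 0, np.float64(0.68)], [0, 0, np.float64(0.68)], [0, 0, np.float64(0.68)]] BAD
[[-1.2, -0.15, -0.05], [-1.21, -0.08, -0.06], [-1.21, -0.01, -0.05], [-1.22, 0.06, -0.06]] [[0, 0, np.float64(0.68)], [0, 0, np.float64(0.68)], [0, 0, np.float64(0.68)], [0, 0, np.float64(0.67)]] BAD
[[-0.98, -0.6, 0.12], [-1.01, -0.54, 0.12], [-1.04, -0.48, 0.12], [-1.07, -0.42, 0.12], [-1.09, -0.35, 0.12]] [[0, 0, np.float64(0.68)], [0, 0, np.float64(0.68)], [0, 0, np.float64(0.68)], [0, 0, np.float64(0.68)], [0, 0, np.float64(0.68)]] BAD
[[-1.11, -0.29, 0.12], [-1.13, -0.22, 0.12], [-1.14, -0.15, 0.12], [-1.15, -0.09, 0.12], [-1.15, -0.02, 0.12]] [[0, 0, np.float64(0.68)], [0, 0, np.float64(0.68)], [0, 0, np.float64(0.68)], [0, 0, np.float64(0.68)], [0, 0, np.float64(0.68)]] BAD
[[-1.15, 0.05, 0.12], [-1.14, 0.12, 0.12], [-1.13, 0.18, 0.11], [-1.12, 0.25, 0.12]] [[0, 0, np.float64(0.68)], [0, 0, np.float64(0.68)], [0, 0, np.float64(0.68)], [0, 0, np.float64(0.68)]] BAD
```

```bash
python3 - <<'E'
from h import *
s=ctrl.get_state();y=yaw(s);yc=np.radians(66.4)
p,y=plan(s['eef_pos'],y,[.49,.16,.22],y+(yc-y)*.53,20)
p,y=plan(p,y,[.406,-.278,.17],yc,20)
E
```

```text
[[-0.69, -0.61, -0.04], [-0.72, -0.58, -0.04], [-0.74, -0.55, -0.04], [-0.76, -0.52, -0.04], [-0.79, -0.48, -0.04]] [[0, 0, np.float64(0.5)], [0, 0, np.float64(0.5)], [0, 0, np.float64(0.5)], [0, 0, np.float64(0.5)], [0, 0, np.float64(0.51)]] 
[[-0.81, -0.45, -0.04], [-0.82, -0.41, -0.04], [-0.84, -0.38, -0.04], [-0.86, -0.34, -0.04], [-0.87, -0.3, -0.04]] [[0, 0, np.float64(0.5)], [0, 0, np.float64(0.51)], [0, 0, np.float64(0.5)], [0, 0, np.float64(0.51)], [0, 0, np.float64(0.5)]] 
[[-0.89, -0.26, -0.04], [-0.9, -0.22, -0.04], [-0.9, -0.18, -0.04], [-0.91, -0.14, -0.04], [-0.92, -0.1, -0.04]] [[0, 0, np.float64(0.51)], [0, 0, np.float64(0.5)], [0, 0, np.float64(0.51)], [0, 0, np.float64(0.5)], [0, 0, np.float64(0.51)]] 
[[-0.92, -0.06, -0.04], [-0.92, -0.02, -0.04], [-0.92, 0.02, -0.04], [-0.92, 0.06, -0.03], [-0.92, 0.09, -0.04]] [[0, 0, np.float64(0.5)], [0, 0, np.float64(0.51)], [0, 0, np.float64(0.5)], [0, 0, np.float64(0.51)], [0, 0, np.float64(0.5)]] 
[[-0.63, -0.39, 0.08], [-0.65, -0.37, 0.08], [-0.66, -0.34, 0.08], [-0.67, -0.32, 0.08], [-0.68, -0.29, 0.08]] [[0, 0, np.float64(0.45)], [0, 0, np.float64(0.45)], [0, 0, np.float64(0.45)], [0, 0, np.float64(0.45)], [0, 0, np.float64(0.45)]] 
[[-0.7, -0.26, 0.08], [-0.71, -0.24, 0.08], [-0.71, -0.21, 0.09], [-0.72, -0.18, 0.08], [-0.73, -0.15, 0.09]] [[0, 0, np.float64(0.45)], [0, 0, np.float64(0.45)], [0, 0, np.float64(0.45)], [0, 0, np.float64(0.45)], [0, 0, np.float64(0.44)]] 
[[-0.73, -0.12, 0.08], [-0.74, -0.09, 0.09], [-0.74, -0.07, 0.08], [-0.74, -0.04, 0.09], [-0.74, -0.01, 0.08]] [[0, 0, np.float64(0.45)], [0, 0, np.float64(0.44)], [0, 0, np.float64(0.45)], [0, 0, np.float64(0.44)], [0, 0, np.float64(0.45)]] 
[[-0.74, 0.02, 0.09], [-0.74, 0.05, 0.08], [-0.74, 0.08, 0.09], [-0.74, 0.11, 0.08], [-0.73, 0.14, 0.09]] [[0, 0, np.float64(0.44)], [0, 0, np.float64(0.45)], [0, 0, np.float64(0.44)], [0, 0, np.float64(0.45)], [0, 0, np.float64(0.44)]]
```

Call:
send_rows(translation=[[-0.7,-0.6,-0.04],[-0.72,-0.58,-0.04],[-0.74,-0.55,-0.04],[-0.76,-0.52,-0.04],[-0.79,-0.48,-0.04]], rotation=[[0,0,0.5],[0,0,0.5],[0,0,0.5],[0,0,0.5],[0,0,0.5]], grip=[85,85,85,85,85])

```text
time: 0.88
eef_pos: [0.2839, 0.5196, 0.2029]
tcp_rot: [0.268, 0.963, -0.0, -0.0]
contact_force: [0.0, 0.0, 0.6]
opening: 0.993
```

Call:
send_rows(translation=[[-0.81,-0.45,-0.04],[-0.82,-0.41,-0.04],[-0.84,-0.38,-0.04],[-0.86,-0.34,-0.04],[-0.87,-0.3,-0.04]], rotation=[[0,0,0.5],[0,0,0.5],[0,0,0.5],[0,0,0.5],[0,0,0.5]], grip=[85,85,85,85,85])

```text
time: 1.5
eef_pos: [0.3529, 0.3997, 0.2091]
tcp_rot: [0.371, 0.929, 0.0, 0.0]
contact_force: [0.4, 0.1, 0.4]
opening: 0.997
```

Call:
send_rows(translation=[[-0.89,-0.26,-0.04],[-0.9,-0.22,-0.04],[-0.9,-0.18,-0.04],[-0.91,-0.14,-0.04],[-0.92,-0.1,-0.04]], rotation=[[0,0,0.5],[0,0,0.5],[0,0,0.5],[0,0,0.5],[0,0,0.5]], grip=[85,85,85,85,85])

```text
time: 2.12
eef_pos: [0.4226, 0.2801, 0.2151]
tcp_rot: [0.47, 0.883, 0.0, 0.0]
contact_force: [0.6, -1.0, -0.1]
opening: 0.998
```

Call:
send_rows(translation=[[-0.92,-0.06,-0.04],[-0.92,-0.02,-0.04],[-0.92,0.02,-0.04],[-0.92,0.06,-0.03],[-0.92,0.09,-0.04]], rotation=[[0,0,0.5],[0,0,0.5],[0,0,0.5],[0,0,0.5],[0,0,0.5]], grip=[85,85,85,85,85])

```text
time: 2.75
eef_pos: [0.492, 0.1604, 0.2207]
tcp_rot: [0.563, 0.826, 0.0, -0.0]
contact_force: [0.2, -0.2, -0.0]
opening: 0.997
```

Call:
send_rows(translation=[[-0.63,-0.39,0.08],[-0.65,-0.37,0.08],[-0.66,-0.34,0.08],[-0.67,-0.32,0.08],[-0.68,-0.29,0.08]], rotation=[[0,0,0.45],[0,0,0.45],[0,0,0.45],[0,0,0.45],[0,0,0.45]], grip=[85,85,85,85,85])

```text
time: 3.38
eef_pos: [0.4713, 0.0511, 0.2087]
tcp_rot: [0.642, 0.767, 0.0, 0.0]
contact_force: [0.2, 0.7, -0.4]
opening: 0.995
```

Call:
send_rows(translation=[[-0.7,-0.26,0.08],[-0.71,-0.24,0.08],[-0.71,-0.21,0.09],[-0.72,-0.18,0.08],[-0.73,-0.15,0.09]], rotation=[[0,0,0.45],[0,0,0.45],[0,0,0.45],[0,0,0.45],[0,0,0.45]], grip=[85,85,85,85,85])

```text
time: 4.0
eef_pos: [0.4509, -0.0588, 0.1961]
tcp_rot: [0.714, 0.7, 0.0, 0.0]
contact_force: [0.9, 1.0, -0.1]
opening: 1.0
```

Call:
send_rows(translation=[[-0.73,-0.12,0.08],[-0.74,-0.09,0.09],[-0.74,-0.07,0.08],[-0.74,-0.04,0.09],[-0.74,-0.01,0.08]], rotation=[[0,0,0.45],[0,0,0.45],[0,0,0.45],[0,0,0.45],[0,0,0.45]], grip=[85,85,85,85,85])

```text
time: 4.62
eef_pos: [0.4304, -0.1682, 0.1835]
tcp_rot: [0.779, 0.627, 0.0, 0.0]
contact_force: [0.4, -0.4, -0.3]
opening: 0.996
```

Call:
send_rows(translation=[[-0.74,0.02,0.09],[-0.74,0.05,0.08],[-0.74,0.08,0.09],[-0.74,0.11,0.08],[-0.73,0.14,0.09]], rotation=[[0,0,0.45],[0,0,0.45],[0,0,0.45],[0,0,0.45],[0,0,0.45]], grip=[85,85,85,85,85])

```text
time: 5.25
eef_pos: [0.41, -0.2778, 0.1706]
tcp_rot: [0.837, 0.548, 0.0, 0.0]
contact_force: [0.3, 0.2, 0.2]
opening: 0.997
```

```bash
python3 - <<'E'
from h import *
c=cam('wrist');cv2.imwrite('pics/w1.png',c['image']);print(c['s']['eef_pos'],np.degrees(yaw(c['s'])))
np.save('w1.npy',c,allow_pickle=True)
E
```

```text
[ 0.41004877 -0.27782892  0.17059633] 66.42502086045603
```

View pics/w1.png

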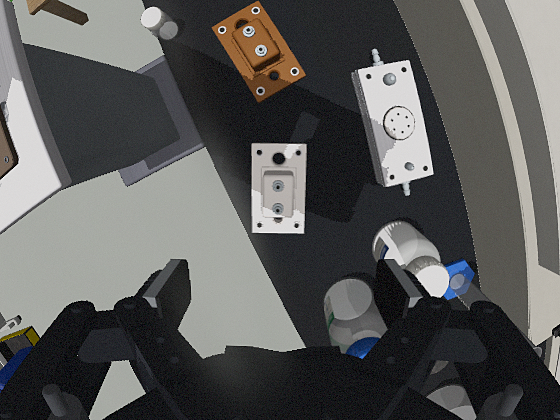

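```bash
python3 - <<'E'
from h import *
c=np.load('w1.npy',allow_pickle=True).item();im=c['image']
g=cv2.cvtColor(im,cv2.COLOR_BGR2GRAY);m=((g>110)).astype(np.uint8)
for k in cv2.findContours(m,cv2.RETR_EXTERNAL,cv2.CHAIN_APPROX_NONE)[0]:
    b=cv2.boundingRect(k)
    if cv2.contourArea(k)>1500 and cv2.pointPolygonTest(k,(262,180),False)>=0:
        w=onz(c,k[:,0,:],.014)[:,:2]*1000;r=cv2.minAreaRect(w.astype(np.float32));print(b,r)
print('hole L',onz(c,(279,158),.014))
mm=(g<60).astype(np.uint8)
for k in cv2.findContours(mm,cv2.RETR_LIST,cv2.CHAIN_APPROX_NONE)[0]:
    x,y,w,h=cv2.boundingRect(k)
    if 251<x<305 and 145<y<234 and w<40:
        print((x,y,w,h),onz(c,(x+(w-1)/2,y+(h-1)/2),.014)[0].round(4))
# fittings on top at z .048/.056
print('fittings',onz(c,[(278,186),(278,210)],.052))
t=cam('top');print('bottle base',onz(t,(452,203),.0),'cap',onz(t,(473,188),.1))
E
```

```text
(251, 143, 56, 91) ((406.0780029296875, -277.66461181640625), (96.4321517944336, 57.28880310058594), 65.27269744873047)
hole L [[ 0.42001644 -0.24804312  0.014     ]]
(295, 224, 3, 4) [ 0.4076 -0.322   0.014 ]
(258, 223, 3, 4) [ 0.3714 -0.305   0.014 ]
(275, 218, 6, 2) [ 0.3925 -0.3068  0.014 ]
(276, 209, 3, 3) [ 0.3958 -0.2979  0.014 ]
(277, 186, 2, 3) [ 0.4063 -0.2753  0.014 ]
(273, 153, 12, 11) [ 0.4195 -0.2478  0.014 ]
(296, 151, 4, 4) [ 0.4397 -0.2504  0.014 ]
(257, 150, 5, 5) [ 0.4037 -0.234   0.014 ]
fittings [[ 0.4106976  -0.26788082  0.052     ]
 [ 0.40141823 -0.28896983  0.052     ]]
bottle base [[ 0.50115991 -0.39507372  0.        ]] cap [[ 0.50746219 -0.39816755  0.1       ]]
```

Call:
send_rows(translation=[[-0.06,-0.13,0.8],[0,0,1],[0,0,1],[0,0,1],[0,0,0.8]], rotation=[[0,0,0.17],[0,0,0],[0,0,0],[0,0,0],[0,0,0]], grip=[85,85,85,85,85])

```text
time: 5.98
eef_pos: [0.4058, -0.2762, 0.0315]
tcp_rot: [0.84, 0.542, 0.0, -0.001]
contact_force: [-0.0, 0.2, -0.7]
opening: 0.997
```

Call:
send_rows(translation=[[0,0,0.3],[0,0,0],[0,0,0]], rotation=[[0,0,0],[0,0,0],[0,0,0]], grip=[85,70,60])

```text
time: 6.35
eef_pos: [0.4068, -0.2778, 0.0249]
tcp_rot: [0.84, 0.542, 0.0, 0.001]
contact_force: [0.8, -0.5, -0.1]
opening: 0.704
```

```bash
python3 - <<'E'
from h import *
c=cam('wrist');cv2.imwrite('pics/w2.png',c['image'][:,:]);s=c['s'];print(s['eef_pos'],np.degrees(yaw(s)),s['contact_force'],s['opening'])
E
```

```text
[ 0.40679878 -0.27783842  0.02486324] 65.67097611183155 [ 0.75094712 -0.53312399 -0.05420056] 0.7040633640596237
```

View pics/w2.png

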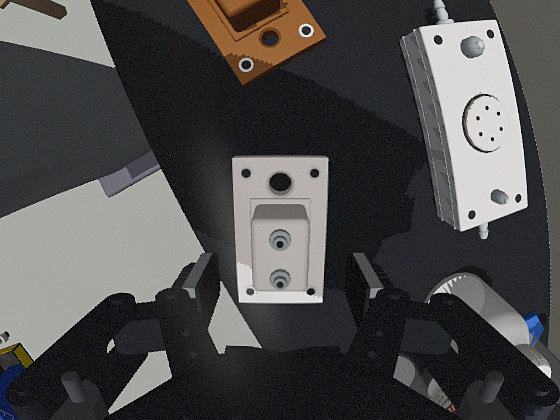

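Call:
send_rows(translation=[[0,0,0.15],[0,0,0],[0,0,0],[0,0,0],[0,0,0]], rotation=[[0,0,0],[0,0,0],[0,0,0],[0,0,0],[0,0,0]], grip=[40,34,20,20,20], squeeze=70)

```text
time: 7.02
eef_pos: [0.406, -0.2773, 0.0192]
tcp_rot: [0.84, 0.542, -0.0, 0.0]
contact_force: [-0.1, -0.8, -0.4]
opening: 0.235
```

Call:
send_rows(translation=[[0,0,0],[0,0,-0.5],[0,0,-1],[0,0,-1],[0,0,-1]], rotation=[[0,0,0],[0,0,0],[0,0,0],[0,0,0],[0,0,0]], grip=[20,20,20,20,20])

```text
time: 7.65
eef_pos: [0.4062, -0.2774, 0.1263]
tcp_rot: [0.84, 0.542, 0.0, 0.001]
contact_force: [0.7, -0.6, -0.3]
opening: 0.238
```

```bash
python3 - <<'E'
from h import *
c=cam('wrist');cv2.imwrite('pics/w3.png',c['image']);np.save('w3.npy',c,allow_pickle=True)
s=ctrl.get_state();print(s['eef_pos'],np.degrees(yaw(s)),s['opening'],s['contact_force'])
y=yaw(s)
p,y=plan(s['eef_pos'],y,[.49,-.04,.17],np.radians(90),10)
E
```

```text
[ 0.40833528 -0.2795004   0.13095853] 65.66981879607128 0.23295004970388242 [ 2.08325286 -1.28787053  2.45164638]
[[0.84, -0.08, -0.13], [0.84, -0.05, -0.13], [0.84, -0.01, -0.13], [0.84, 0.03, -0.13], [0.84, 0.06, -0.13]] [[0, 0, np.float64(-0.49)], [0, 0, np.float64(-0.49)], [0, 0, np.float64(-0.49)], [0, 0, np.float64(-0.49)], [0, 0, np.float64(-0.48)]] 
[[0.84, 0.1, -0.13], [0.83, 0.14, -0.13], [0.83, 0.17, -0.13], [0.82, 0.2, -0.13], [0.81, 0.24, -0.13]] [[0, 0, np.float64(-0.49)], [0, 0, np.float64(-0.48)], [0, 0, np.float64(-0.49)], [0, 0, np.float64(-0.48)], [0, 0, np.float64(-0.49)]]
```

View pics/w3.png

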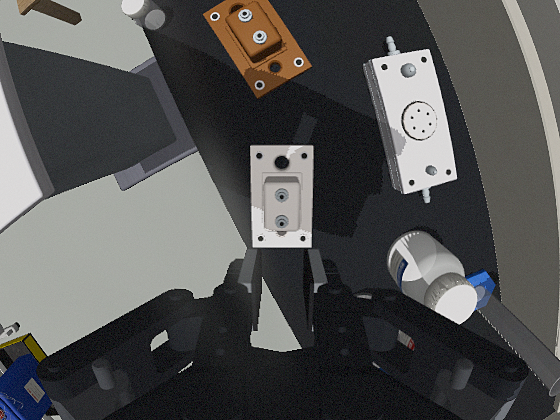

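```bash
python3 - <<'E'
from h import *
c=np.load('w3.npy',allow_pickle=True).item();g=cv2.cvtColor(c['image'],cv2.COLOR_BGR2GRAY);print(c['s']['time'],c['s']['eef_pos'],c['s']['opening'],ctrl.get_state()['opening'])
m=(g>110).astype(np.uint8)
for k in cv2.findContours(m,cv2.RETR_EXTERNAL,cv2.CHAIN_APPROX_NONE)[0]:
    if cv2.contourArea(k)>1500 and cv2.pointPolygonTest(k,(258,170),False)>=0:
        for z in(.014,.03):print(z,cv2.minAreaRect((onz(c,k[:,0,:],z)[:,:2]*1000).astype(np.float32)))
mm=(g<60).astype(np.uint8)
for k in cv2.findContours(mm,cv2.RETR_LIST,cv2.CHAIN_APPROX_NONE)[0]:
    x,y,w,h=cv2.boundingRect(k)
    if 251<x<308 and 147<y<246 and w<40: print((x,y,w,h),onz(c,(x+(w-1)/2,y+(h-1)/2),.014)[0].round(4))
c=cam('scene');cv2.imwrite('pics/s1.png',cv2.resize(c['image'][130:290,330:560],None,fx=3.4,fy=3.4,interpolation=cv2.INTER_CUBIC))
E
```

```text
7.65 [ 0.40616233 -0.27738217  0.1262854 ] 0.23836198049189947 0.23295004970388242
0.014 ((405.75592041015625, -277.6849060058594), (96.69731903076172, 56.98556137084961), 65.64149475097656)
0.03 ((407.33648681640625, -274.255126953125), (91.34738159179688, 53.832733154296875), 65.64151000976562)
(301, 236, 4, 5) [ 0.408  -0.3216  0.014 ]
(258, 236, 5, 5) [ 0.3713 -0.305   0.014 ]
(281, 231, 2, 1) [ 0.3928 -0.307   0.014 ]
(277, 231, 1, 1) [ 0.3889 -0.3052  0.014 ]
(280, 222, 4, 4) [ 0.3958 -0.3002  0.014 ]
(280, 195, 4, 4) [ 0.4065 -0.2766  0.014 ]
(275, 156, 14, 13) [ 0.4195 -0.2478  0.014 ]
(302, 153, 5, 5) [ 0.4404 -0.2502  0.014 ]
(256, 153, 6, 5) [ 0.4035 -0.2335  0.014 ]
```

View pics/s1.png

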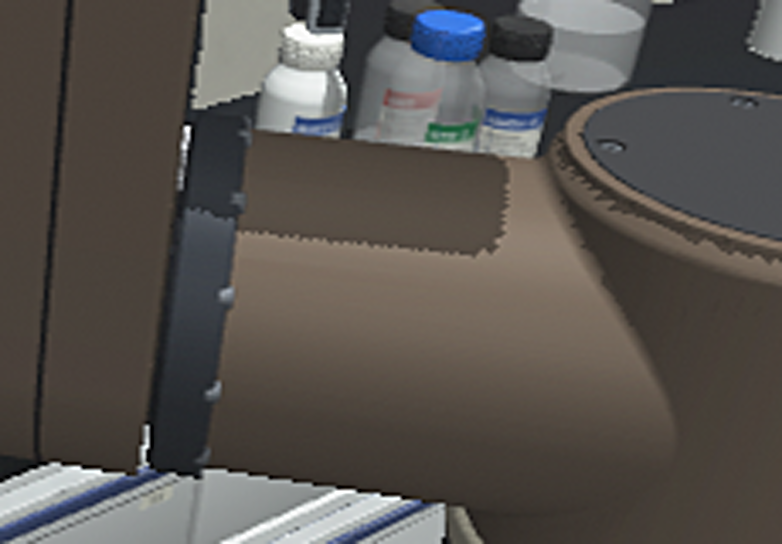

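Call:
send_rows(translation=[[0,0,0],[0,0,0],[0,0,1],[0,0,1],[0,0,0.8]], rotation=[[0,0,0],[0,0,0],[0,0,0],[0,0,0],[0,0,0]], grip=[60,60,60,60,60])

```text
time: 8.38
eef_pos: [0.4048, -0.2761, 0.0375]
tcp_rot: [0.84, 0.542, -0.0, -0.002]
contact_force: [0.6, -0.3, -0.2]
opening: 0.703
```

Call:
send_rows(translation=[[0,0,0.8],[0,0,0],[0,0,0],[0,0,0]], rotation=[[0,0,0],[0,0,0],[0,0,0],[0,0,0]], grip=[60,60,36,36])

```text
time: 8.88
eef_pos: [0.4066, -0.2779, 0.0172]
tcp_rot: [0.84, 0.542, 0.0, 0.001]
contact_force: [1.0, -0.2, -0.6]
opening: 0.421
```

```bash
python3 - <<'E'
from h import *
c=cam('wrist');s=c['s'];print(s['time'],s['eef_pos'],s['contact_force'],s['opening'])
cv2.imwrite('pics/w4.png',cv2.resize(c['image'][140:400,150:410],None,fx=2.3,fy=2.3,interpolation=cv2.INTER_CUBIC))
T=np.linalg.inv(c['hand_eye'])
for z in(0,-.01,-.019,-.03):
  for y in(-.018,.018):
    p=T@[0,y,z,1];r=np.arctan2(np.hypot(*p[:2]),p[2]);u=p[:2]/np.hypot(*p[:2])*r*325.19+[282.1,210.6];print(z,y,u.round(),((u-[150,140])*2.3).round())
E
```

```text
8.875 [ 0.40663502 -0.27791235  0.01723432] [ 0.96735923 -0.23489375 -0.58832325] 0.4206151186103196
0 -0.018 [251. 241.] [231. 233.]
0 0.018 [312. 241.] [373. 233.]
-0.01 -0.018 [249. 248.] [227. 248.]
-0.01 0.018 [314. 248.] [377. 248.]
-0.019 -0.018 [247. 254.] [224. 263.]
-0.019 0.018 [315. 254.] [380. 263.]
-0.03 -0.018 [245. 263.] [219. 283.]
-0.03 0.018 [317. 263.] [385. 283.]
```

View pics/w4.png

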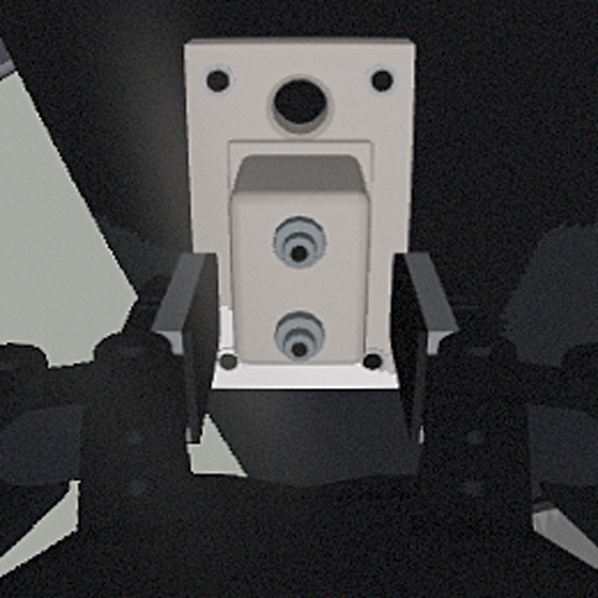

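Call:
send_rows(translation=[[0,0,0],[0,0,0],[0,0,0]], rotation=[[0,0,0],[0,0,0],[0,0,0]], grip=[20,5,0], squeeze=70)

```text
time: 9.3
eef_pos: [0.4057, -0.2775, 0.0171]
tcp_rot: [0.84, 0.542, -0.001, -0.0]
contact_force: [-3.5, 1.2, 6.9]
opening: 0.016
```

```bash
python3 - <<'E'
from h import *
c=cam('wrist');s=c['s'];print(s['time'],s['eef_pos'],s['contact_force'],s['opening'])
cv2.imwrite('pics/w5.png',cv2.resize(c['image'][140:400,150:410],None,fx=2.3,fy=2.3,interpolation=cv2.INTER_CUBIC))
E
```

```text
9.3 [ 0.40568052 -0.2774754   0.01714773] [-3.51031538  1.19733575  6.92567609] 0.016415678165344953
```

View pics/w5.png

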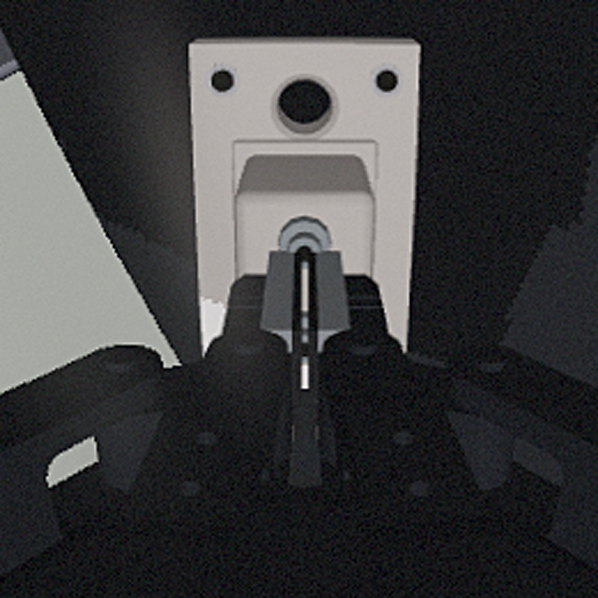

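Call:
send_rows(translation=[[0,0,-0.2],[0,0,0],[0,0,0.4],[0,0,0.4],[0,0,0.2]], rotation=[[0,0,0],[0,0,0],[0,0,0],[0,0,0],[0,0,0]], grip=[50,50,50,50,50])

```text
time: 9.98
eef_pos: [0.4051, -0.2763, -0.0097]
tcp_rot: [0.84, 0.542, -0.0, -0.001]
contact_force: [-1.1, -0.3, 1.0]
opening: 0.585
```

Call:
send_rows(translation=[[0,0,0.1],[0,0,0],[0,0,0],[0,0,0],[0,0,0]], rotation=[[0,0,0],[0,0,0],[0,0,0],[0,0,0],[0,0,0]], grip=[50,36,20,10,10])

```text
time: 10.6
eef_pos: [0.4062, -0.2775, -0.0106]
tcp_rot: [0.84, 0.542, 0.0, 0.0]
contact_force: [0.5, 0.4, -0.8]
opening: 0.339
```

Call:
send_rows(translation=[[0,0,0],[0,0,-0.5],[0,0,-1],[0,0,-1],[0,0,-1]], rotation=[[0,0,0],[0,0,0],[0,0,0],[0,0,0],[0,0,0]], grip=[10,10,10,10,10])

```text
time: 11.22
eef_pos: [0.4056, -0.2769, 0.0955]
tcp_rot: [0.84, 0.542, -0.0, -0.0]
contact_force: [-0.3, 0.3, -2.2]
opening: 0.331
```

```bash
python3 - <<'E'
from h import *
c=cam('wrist');np.save('w6.npy',c,allow_pickle=True);s=ctrl.get_state();print(s['time'],s['eef_pos'],np.degrees(yaw(s)),s['contact_force'],s['opening'])
T=np.array(c['hand_eye']);g=cv2.cvtColor(c['image'],cv2.COLOR_BGR2GRAY)
cv2.imwrite('pics/w6.png',c['image'])
# dark blobs on white plate
mm=(g<70).astype(np.uint8)
for k in cv2.findContours(mm,cv2.RETR_LIST,cv2.CHAIN_APPROX_NONE)[0]:
    x,y,w,h=cv2.boundingRect(k)
    if 225<x<340 and 130<y<300 and 2<w<40: print((x,y,w,h))
p,y=plan(s['eef_pos'],yaw(s),[.505,-.01,.15],np.radians(94.5),10)
E
```

```text
11.275 [ 0.40792524 -0.27904597  0.10000704] 65.67327332897102 [ 1.77732881 -0.95560616  0.65341888] 0.340604545920122
(278, 274, 9, 8)
(244, 266, 3, 3)
(286, 259, 3, 1)
(271, 259, 6, 6)
(327, 250, 3, 6)
(323, 250, 3, 1)
(270, 184, 26, 21)
(319, 179, 11, 11)
(235, 179, 11, 11)
[[0.95, -0.07, -0.17], [0.95, -0.03, -0.17], [0.95, 0.02, -0.17], [0.95, 0.07, -0.17], [0.95, 0.12, -0.16]] [[0, 0, np.float64(-0.58)], [0, 0, np.float64(-0.58)], [0, 0, np.float64(-0.58)], [0, 0, np.float64(-0.58)], [0, 0, np.float64(-0.57)]] 
[[0.94, 0.16, -0.17], [0.93, 0.21, -0.16], [0.92, 0.26, -0.17], [0.9, 0.31, -0.16], [0.89, 0.35, -0.17]] [[0, 0, np.float64(-0.58)], [0, 0, np.float64(-0.57)], [0, 0, np.float64(-0.58)], [0, 0, np.float64(-0.57)], [0, 0, np.float64(-0.58)]]
```

View pics/w6.png

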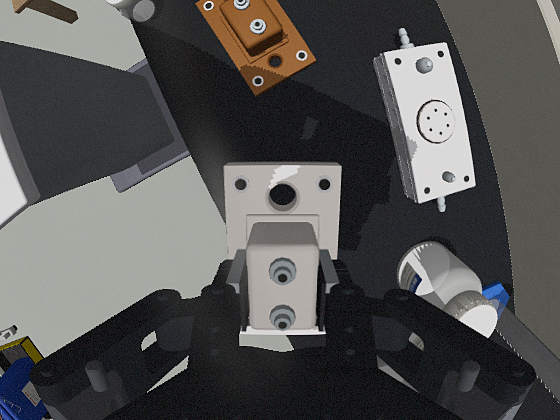

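```bash
python3 - <<'E'
from h import *
c=np.load('w6.npy',allow_pickle=True).item();K=c['mtx'];T=c['hand_eye']
c2=dict(c);c2['s']={'tcp_rot':[0,0,0,1],'eef_pos':np.zeros(3)}
print(onz(c2,[(282.5,194),(324,184),(240,184)],-.0246).round(4))
s=ctrl.get_state();p,y=plan(s['eef_pos'],yaw(s),[.509,-.04,.10],np.radians(94.5),10)
E
```

```text
[[ 0.0337  0.0006 -0.0246]
 [ 0.0387  0.0205 -0.0246]
 [ 0.0387 -0.0197 -0.0246]]
[[0.86, -0.02, 0.0], [0.87, 0.02, 0.0], [0.86, 0.07, 0.0], [0.86, 0.11, 0.0], [0.85, 0.15, 0.0]] [[0, 0, np.float64(-0.58)], [0, 0, np.float64(-0.58)], [0, 0, np.float64(-0.58)], [0, 0, np.float64(-0.58)], [0, 0, np.float64(-0.57)]] 
[[0.84, 0.2, 0.0], [0.83, 0.24, 0.0], [0.82, 0.28, 0.0], [0.81, 0.32, 0.0], [0.79, 0.35, 0.0]] [[0, 0, np.float64(-0.58)], [0, 0, np.float64(-0.57)], [0, 0, np.float64(-0.58)], [0, 0, np.float64(-0.57)], [0, 0, np.float64(-0.58)]]
```

Call:
send_rows(translation=[[0.86,-0.02,0],[0.87,0.02,0],[0.86,0.07,0],[0.86,0.11,0],[0.85,0.15,0]], rotation=[[0,0,-0.58],[0,0,-0.58],[0,0,-0.58],[0,0,-0.58],[0,0,-0.58]], grip=[10,10,10,10,10])

```text
time: 11.9
eef_pos: [0.4563, -0.1567, 0.0937]
tcp_rot: [0.765, 0.644, -0.0, -0.0]
contact_force: [0.0, -0.1, -2.4]
opening: 0.34
```

Call:
send_rows(translation=[[0.84,0.2,0],[0.83,0.24,0],[0.82,0.28,0],[0.8,0.32,0],[0.8,0.35,0]], rotation=[[0,0,-0.58],[0,0,-0.58],[0,0,-0.58],[0,0,-0.58],[0,0,-0.58]], grip=[10,10,10,10,10])

```text
time: 12.52
eef_pos: [0.5065, -0.0371, 0.0937]
tcp_rot: [0.677, 0.736, -0.0, -0.0]
contact_force: [0.4, 0.0, -2.6]
opening: 0.337
```

Call:
send_rows(translation=[[0,0,0],[0,0,0]], rotation=[[0,0,0],[0,0,0]], grip=[10,10])

```text
time: 12.78
eef_pos: [0.5063, -0.0382, 0.0938]
tcp_rot: [0.678, 0.735, -0.0, -0.0]
contact_force: [-0.8, -0.1, -2.5]
opening: 0.338
```

```bash
python3 - <<'E'
from h import *
c=cam('wrist');np.save('w7.npy',c,allow_pickle=True);s=c['s'];print(s['time'],s['eef_pos'],np.degrees(yaw(s)),s['contact_force'],s['opening'])
cv2.imwrite('pics/w7.png',cv2.resize(c['image'][0:300,140:440],None,fx=2,fy=2,interpolation=cv2.INTER_CUBIC))
E
```

```text
12.775 [ 0.50631407 -0.03824686  0.09376339] 94.647991032244 [-0.80729707 -0.10097596 -2.47444569] 0.3375181611829718
```

View pics/w7.png

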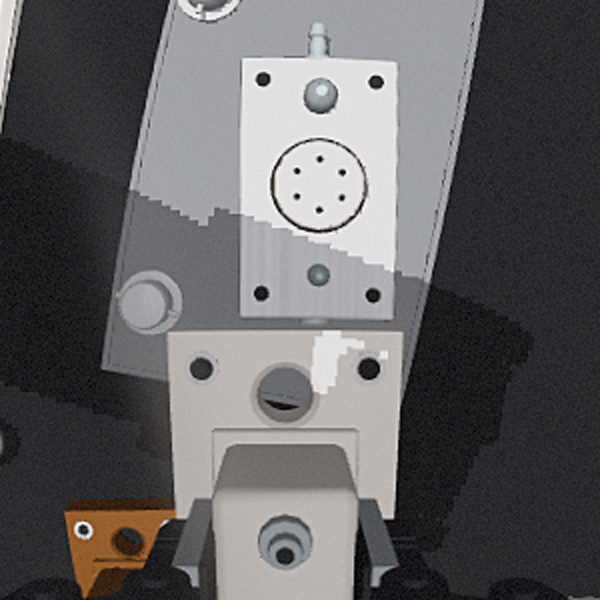

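```bash
python3 - <<'E'
from h import *
c=np.load('w7.npy',allow_pickle=True).item();g=cv2.cvtColor(c['image'],cv2.COLOR_BGR2GRAY).astype(float)
def cen(u,v,r=5):
    p=g[v-r:v+r+1,u-r:u+r+1];w=np.clip(np.median(p)-20-p,0,None);Y,X=np.mgrid[v-r:v+r+1,u-r:u+r+1];return (w*X).sum()/w.sum(),(w*Y).sum()/w.sum()
C=[cen(*q) for q in((271,39),(328,41),(270,146),(326,147))];print(np.round(C,1))
w=onz(c,C,.038);print(w.round(4));m=w.mean(0);print('centre',m)
d=(w[0]-w[2]+w[1]-w[3])/2;print('len',np.linalg.norm(w[0]-w[2]),np.linalg.norm(w[1]-w[3]),np.linalg.norm(w[0]-w[1]),'yaw',np.degrees(np.arctan2(d[1],d[0])))
disc=onz(c,(140+319.5/2,185/2),.042)[0];print('disc',disc)
c2=dict(c);c2['s']={'tcp_rot':[0,0,0,1],'eef_pos':np.zeros(3)}
H=onz(c2,[cen(240,184,8),cen(324,184,8)],-.0246);print('cover holes tool',H.round(4))
s=c['s'];print('tool frame cell',onz(c2,C,-(.038-s['eef_pos'][2])).mean(0))
E
```

```text
[[271.1  39.2]
 [327.6  40.7]
 [270.2 146.3]
 [326.  147.3]]
[[0.4885 0.0893 0.038 ]
 [0.5285 0.0922 0.038 ]
 [0.4941 0.0115 0.038 ]
 [0.534  0.0142 0.038 ]]
centre [0.5112813 0.051801  0.038    ]
len 0.07802864887319376 0.07815618188148485 0.04007598791451891 yaw 94.05970479745342
disc [0.51163644 0.05129639 0.042     ]
cover holes tool [[ 0.0385 -0.0196 -0.0246]
 [ 0.0385  0.0205 -0.0246]]
tool frame cell [0.08935948 0.01229916 0.05576339]
```

Call:
send_rows(translation=[[0.8,0.1,0],[0.9,0.13,0],[0.9,0.13,0],[0.4,0.03,0.5],[0,0,0.7]], rotation=[[0,0,0],[0,0,0],[0,0,0],[0,0,0.12],[0,0,0]], grip=[10,10,10,10,10])

```text
time: 13.45
eef_pos: [0.5113, 0.0525, 0.0574]
tcp_rot: [0.682, 0.732, 0.0, 0.0]
contact_force: [0.7, -1.0, -2.5]
opening: 0.339
```

Call:
send_rows(translation=[[0,0,0],[0,0,0]], rotation=[[0,0,0],[0,0,0]], grip=[10,10])

```text
time: 13.7
eef_pos: [0.5113, 0.052, 0.0581]
tcp_rot: [0.682, 0.731, -0.0, -0.0]
contact_force: [0.3, -0.7, -1.9]
opening: 0.337
```

```bash
python3 - <<'E'
from h import *
c=cam('wrist');np.save('w8.npy',c,allow_pickle=True);s=c['s'];print(s['time'],s['eef_pos'],np.degrees(yaw(s)),s['contact_force'],s['opening'])
a=cv2.resize(c['image'][150:300,190:380],None,fx=4,fy=4,interpolation=cv2.INTER_CUBIC)
a=cv2.convertScaleAbs(a,alpha=1.5,beta=10);cv2.imwrite('pics/w8.png',a)
# expected: project through hole
M=R.from_quat(s['tcp_rot']).as_matrix();T=np.linalg.inv(c['hand_eye'])
yc=np.radians(94.06);cell=np.array([.51128,.0518,0]);
for n,r,z in(('dowel base',32,.038),('tip',32,.051)):
    P=cell+[.001*r*np.cos(yc),.001*r*np.sin(yc),z];p=T@np.r_[M.T@(P-s['eef_pos']),1];th=np.arctan2(np.hypot(*p[:2]),p[2]);u=p[:2]/np.hypot(*p[:2])*th*325.19+[282.1,210.6];print(n,u,((u-[190,150])*4).round())
E
```

```text
13.7 [0.51125747 0.05195253 0.05807224] 93.99327393161938 [ 0.31377657 -0.65222658 -1.90817738] 0.33744155862066183
dowel base [281.35530844 180.86683454] [365. 123.]
tip [281.29430506 184.88544903] [365. 140.]
```

View pics/w8.png

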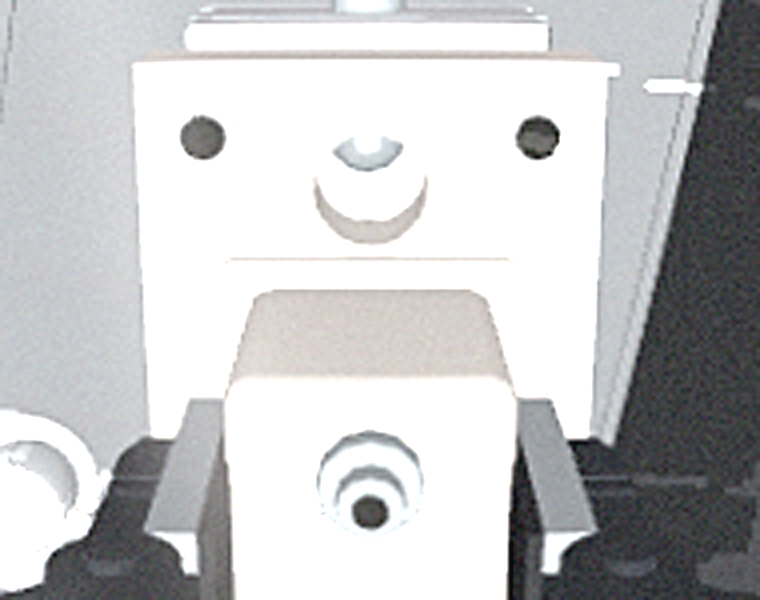

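Call:
send_rows(translation=[[0,0,0.25],[0,0,0.25],[0,0,0.15],[0,0,0.1],[0,0,0]], rotation=[[0,0,0],[0,0,0],[0,0,0],[0,0,0],[0,0,0]], grip=[10,10,10,10,10])

```text
time: 14.38
eef_pos: [0.511, 0.0526, 0.0353]
tcp_rot: [0.682, 0.732, -0.0, -0.0]
contact_force: [-0.2, -0.3, -2.4]
opening: 0.339
```

Call:
send_rows(translation=[[0,0,0.1],[0,0,0.1],[0,0,0.06],[0,0,0],[0,0,0]], rotation=[[0,0,0],[0,0,0],[0,0,0],[0,0,0],[0,0,0]], grip=[10,10,10,10,10])

```text
time: 15.0
eef_pos: [0.5116, 0.0526, 0.0289]
tcp_rot: [0.682, 0.732, 0.0, 0.0]
contact_force: [-2.6, 0.5, 6.0]
opening: 0.339
```

Call:
send_rows(translation=[[0,-0.015,0.05],[0,0,0.05],[0,0,0.03],[0,0,0],[0,0,0]], rotation=[[0,0,0],[0,0,0],[0,0,0],[0,0,0],[0,0,0]], grip=[10,10,10,10,10])

```text
time: 15.62
eef_pos: [0.5116, 0.0526, 0.0274]
tcp_rot: [0.682, 0.732, -0.0, -0.0]
contact_force: [-7.9, 0.7, 17.6]
opening: 0.336
```

Call:
send_rows(translation=[[0,-0.03,0],[0,0,0.02],[0,0,0]], rotation=[[0,0,0],[0,0,0],[0,0,0]], grip=[10,10,10])

```text
time: 16.0
eef_pos: [0.5116, 0.0526, 0.0274]
tcp_rot: [0.682, 0.732, 0.001, 0.001]
contact_force: [-7.1, 1.2, 19.6]
opening: 0.337
```

```bash
python3 - <<'E'
from h import *
c=cam('wrist');s=c['s'];np.save('w9.npy',c,allow_pickle=True);print(s['time'],s['eef_pos'],np.degrees(yaw(s)),R.from_quat(s['tcp_rot']).as_matrix()[:,2],s['contact_force'],s['wrist_torque'],s['opening'])
g=cv2.cvtColor(c['image'],cv2.COLOR_BGR2GRAY)
c2=dict(c);c2['s']={'tcp_rot':[0,0,0,1],'eef_pos':np.zeros(3)}
w8=np.load('w8.npy',allow_pickle=True).item();g8=cv2.cvtColor(w8['image'],cv2.COLOR_BGR2GRAY)
def cen(g,u,v,r=8):
    p=g[v-r:v+r+1,u-r:u+r+1].astype(float);w=np.clip(np.median(p)-25-p,0,None);Y,X=np.mgrid[v-r:v+r+1,u-r:u+r+1];return (w*X).sum()/w.sum(),(w*Y).sum()/w.sum()
for G,cc in((g8,w8),(g,c)):
    q=[cen(G,241,184),cen(G,324,184)];H=onz(c2,q,-.0246);print(np.round(q,1),H.round(4))
    print(onz(cc,q,cc['s']['eef_pos'][2]+.0246).mean(0)-np.array([.039*np.cos(np.radians(94)),.039*np.sin(np.radians(94)),0]))
E
```

```text
16.0 [0.51164389 0.05256747 0.02738741] 94.0675589526174 [ 1.66872416e-03 -1.07064064e-05 -9.99998608e-01] [-7.10786964  1.17437188 19.60966952] [ 0.16587591  1.39088367 -0.01028617] 0.3373719316944464
[[240.3 184. ]
 [324.1 183.9]] [[ 0.0385 -0.0196 -0.0246]
 [ 0.0385  0.0205 -0.0246]]
[0.51177867 0.05147277 0.08267224]
[[240.2 184. ]
 [324.  184.1]] [[ 0.0385 -0.0197 -0.0246]
 [ 0.0384  0.0205 -0.0246]]
[0.51202475 0.0520349  0.05198741]
```

```bash
python3 - <<'E'
from h import *
print(ticket.sign_off())
s=ctrl.get_state();print(s['time'],s['eef_pos'],s['contact_force'])
E
```

```text
the job is handed in; nothing more can be done
None
the job is handed in; nothing more can be done
```

I set the 96 mm cover (cover_b) on the 96 mm lower half on the mat, larger hole on larger dowel. I pressed it down and handed the job in at about 16 s, still holding it pressed; sign-off gave no verdict.

**Last checks before hand-in:**
- **Height:** the tool stopped at z = 27.4 mm, the height I had worked out for the faces meeting. It did not move when I pushed further.
- **Push:** about 20 N upward on the tool, more than the roughly 10 N the disc takes when flush.
- **Position:** the centres measured about 0.7 mm apart, the turn error was about 0.1° or less, and the tool was tilted about 0.1°. The cover had not slipped in the fingers.

**What disagreed:**
- **First grasp:** my first try closed above the port block and lifted nothing. A second close to find the cause touched a fitting with about 7 N. The fingertips sit roughly 35–40 mm short of the TCP the interface describes, so I went lower and the cover then lifted cleanly.
- **Side force:** about 7 N in −x remained while pressed. Shifting the commanded position 1.35 mm towards −x did not remove it. I left it, as the offset was within the dowel play.

I did not photograph the other covers, screws or vial at the end. No move went near them, and the only unexpected contact was the fitting on cover_b.

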